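# Open the drawer with the concealed release

### The arm

A 6-joint arm with a two-finger parallel gripper is mounted at the origin on a cart in front of the work surface, level with it; the furniture and walls round the work are solid. World frame = base frame: x ahead of the robot, y to its left, z up, the work surface at z = 0. Lengths are in m, angles in degrees, forces in N, time in s.
With the tool pointing down it reaches from about 0.4 to 0.825 m from the base axis. Payload 7 kg.
Tool frame: the origin (TCP) lies midway between the tips of the shut fingers; the grasp point (between the pads) lies 19 mm behind it; z points along the fingers, y is the line along which they close (so a half turn about z gives the same grasp; the last joint's range is limited). The gripper opens to 88 mm and grips with 3 to 60 N. Pads are 19 mm wide; open, the fingers measure 130 mm over their backs; the gripper's body (78 mm by 193 mm) begins 47 mm behind the grasp point.
Start: joints at [-55.113, 20.546, 0.682, 0, -70.136, -16.507], TCP at [0.213, -0.641, 0.227] pointing down, gripper open.
Joint ranges: [-176.03, 176.03], [-82.01, 121.73], [-58.28, 71.71], [-173.87, 95.51], [-174.79, -0.11], [-173.66, 173.66]. Speed limits (degrees/s): [136.94, 136.94, 172.46, 180, 180, 180].

### API

Orientations are given as [roll, pitch, yaw] about the fixed x, y, z axes, in that order (R = Rz(yaw) Ry(pitch) Rx(roll)).
In Python, from plant import ctrl gives the robot as it stands. The module is installed in compiled form; this text tells all that it offers.
- The arm moves only by the tool send_rows, never from a script. Its argument "plan" is a list that holds one entry, the list of rows, each a list of 6 numbers: the shift along the tool's x, y, z in parts of the range, where 1.0 means 75 cm, then the turn, a rotation vector about the tool's x, y, z in a scale on which 1.0 is 180 degrees. A call has 1 to 8 rows; each row is the pose to reach, as a shift and turn from the pose commanded when the call began, along the tool's axes at that moment; what a row does not reach only later rows make up. A row lasts 1/12 s, in which the tool goes at most 41.7 mm and 7.16 degrees, less where a joint would pass 70% of its speed; a pose out of reach is approached as far as the arm can. A shift or turn number past 1, either way, is cut back to 1. A call with a gripper value outside its range is refused whole. "fingers" is the opening, from 0 (shut) to 1 (fully open), set as the call begins (left out, the last holds). The fingers move at their own pace and stop on an object; the grip force is fixed at half the most. Time passes only in rows, so rows that repeat a pose let the fingers close. It gives the time, the measured TCP pose, the force, the opening and the grip force at its end, in the units of the state.
- ctrl.get_obs(): the state, without advancing time (a new reading comes with each control period).
- ctrl.snapshot(name): name is "scene" or "top"; returns a dict with "img" (480x640x3 uint8, red, green, blue), "K" (3x3 intrinsics, pixels), "k1" (the pictures are not rectified: a ray, as slopes to the right and down, at radius r is drawn at 1 + k1 r^2 times it, then the intrinsics apply), "pose" (4x4, takes a point from camera to world coordinates). Camera axes: x right, y down, z forward; pixel columns grow to the right and rows downward; lengths in m; the calibration is good to about 2 mm. A picture is of the moment at which its call begins. There is no depth.
- ctrl.close_job(): hands the job in; it is judged then, once.
The state is a dict: "clock": time; "joint_pos": joint angles; "qvel": joint speeds; "tau": joint torques, N m; "tool_pos": TCP position; "orientation": TCP orientation; "force": force on the tool from outside, world axes, zero at the start; "moment": the same for the moment, N m; "opening": finger opening in m; "gripper_force": force on a finger pad.
Only numpy, scipy, OpenCV 4.12 (cv2) and the standard library are available. Lean on these libraries where they do the work, as an engineer would, in place of code of your own. Each camera call takes 0.05 s, during which the arm holds its last target. There are 200 camera calls.

### The job

Open the locked vial drawer: feel lightly along the aluminium bar on top of the box, never pushing on the locking rail with more than 40 N, until the fingers drop into the hidden release, and press that firmly down until the catch lets go. Then pull the drawer out by its handle to its stop, let go, and leave the dish on the box and the timer, tape roll and marker beside it where they are.

Things in the scene. Friction and masses are not known exactly. Their poses are not given: they have to be found in the camera images.
- box: Grey painted steel cabinet, fixed to the bench, 150 (x, depth) x 334 (y, width) x 70 mm (z); origin at the centre of its underside; its drawer front faces its -x, z up. A shallow petri dish lies on its top.
- rail: Locking rail along y on top of the box; origin on the box's top face (70 mm above the bench) at the rail's middle, 35 mm behind the box's centre (box +x), axes parallel to the box's. Two fixed grey end caps (20 mm wide, 20 mm high, at y = -167 to -75 and +75 to +167 mm); between them a plain aluminium bar is exposed, 14 mm wide in x, 18 mm high, 150 mm long, rigid but for its flap.
- rail_mid (a point): Middle of the exposed bar's upper edge, 18 mm above the box's top, 88 mm above the bench.
- catch (a joint): Release catch under the flap: 0 = locked, 0.006 m = down at a hard stop. Once the flap has bottomed it moves straight down under 9 to 10 N, frees the drawer from 0.004 m on, and stays down by itself (only the flap springs back). Flap and catch together bring the fingertips 13 mm below the bar's upper edge.
- drawer (a joint): Drawer travel in m: 0 = shut, 0.050 = fully out at its stop, sliding toward the box's -x. While the catch is locked it moves only 1.5 mm (3 mm under a hard pull); freed, it slides with about 2 N of friction and stays where it is left.
- handle (a point): Middle of the drawer's handle: round steel bar 11 mm thick, 100 mm long along the box's y, 35 mm in front of the drawer's white front, 44 mm above the bench (26 mm below the box's top), on two 8 mm posts 42 mm either side of its middle. Axes parallel to the box's; moves with the drawer.
- petri: Closed petri dish, 88 mm across and 15 mm high, loose on the left half of the box's top in front of the rail; origin at the centre of its underside. Bystander.
- timer: Bench timer, 66 x 66 x 20 mm, to the right of the box; origin at the centre of its underside. Bystander.
- tape: Roll of label tape lying flat, 94 mm across, 19 mm high, to the left of the box. Bystander.
- marker: Marker pen, 140 mm long, 13 mm thick, lying in front and to the left of the box. Bystander.
- flap (a joint): Sprung flap, a 32 mm stretch (along y) of the bar that looks just like the rest; its middle lies anywhere from y = -45 to +45 mm of the rail, different at every start. 0 = flush; it sinks up to 0.007 m under a light push (1 N at first, 2.5 N at the end), making a recess that takes closed fingertips with their narrow side along the bar, and bottoms on the catch.

How it is judged:
By the outcome, as a careful person would: the job done as asked, in the order asked, and still so for the second after the job is handed in, with the robot touching nothing.
It also fails if it takes over 70 s, if anything falls off the work surface, if the arm or the gripper's body presses on something with over 40 N, if the wrist force passes 120 N, or if a joint passes its speed limit or range.

## Working session

There is one attempt and no reset: what is moved stays moved. The work goes in short steps, Python scripts to look and compute and a tool call to move; the robot and the scene stay as the last step left them, time stands still between calls to the robot, and variables do not carry over. Pictures are saved under pics/ and viewed, at most 10 in all, crops included, and the job is handed in when it is done.

Besides the shell and the picture viewer there is one more tool, called after "Call:" by a JSON object that holds its "fn" and its "kwargs". send_rows: Moves the arm, as the interface text tells. Its arguments: {"type":"object","properties":{"plan":{"type":"array","items":{"type":"array","items":{"type":"array","items":{"type":"number"}}}},"fingers":{"type":"number"}},"required":["plan"]}

```bash
mkdir -p pics; cat > h.py <<'E'
import numpy as np, cv2
from plant import ctrl
def ray(s,u,v):
    K=s["K"];d=cv2.undistortPoints(np.array([[[u,v]]],float),np.array(K,float),np.array([s["k1"],0,0,0,0],float))[0,0]
    P=np.array(s["pose"]);return P[:3,3],P[:3,:3]@np.array([d[0],d[1],1])
def onz(s,u,v,z):
    o,d=ray(s,u,v);return o+d*(z-o[2])/d[2]
def proj(s,p):
    P=np.array(s["pose"]);c=P[:3,:3].T@(np.array(p)-P[:3,3]);x,y=c[:2]/c[2];f=1+s["k1"]*(x*x+y*y);K=np.array(s["K"])
    return K[0,0]*x*f+K[0,2],K[1,1]*y*f+K[1,2]
def snap(n,f):
    s=ctrl.snapshot(n);cv2.imwrite(f"pics/{f}.png",s["img"][:,:,::-1]);np.save(f"pics/{f}.npy",s,allow_pickle=True);return s
def load(f): return np.load(f"pics/{f}.npy",allow_pickle=True).item()
E
python3 - <<'E'
from h import *
for n in("top","scene"):
    s=snap(n,n+"0");print(n,s["k1"],np.round(s["pose"],3).tolist(),s["K"])
print(ctrl.get_obs())
E
```

```text
top -0.09239595602816565 [[0.017, -0.995, 0.099, 0.472], [-0.999, -0.021, -0.032, 0.028], [0.034, -0.098, -0.995, 1.03], [0.0, 0.0, 0.0, 1.0]] [[436.28075731   0.         314.95136192]
 [  0.         436.28075731 236.94473493]
 [  0.           0.           1.        ]]
scene -0.10941935640388882 [[-0.426, -0.664, 0.615, -0.241], [-0.905, 0.299, -0.304, 0.425], [0.018, -0.686, -0.728, 1.09], [0.0, 0.0, 0.0, 1.0]] [[621.42805354   0.         323.95766867]
 [  0.         621.42805354 240.31103287]
 [  0.           0.           1.        ]]
{'clock': 0.1, 'joint_pos': array([-5.51128854e+01,  2.05876020e+01,  6.39688021e-01, -1.72891918e-02,
       -7.01356227e+01, -1.65080521e+01]), 'qvel': array([ 0.12072999, -0.13110333,  0.10275052,  0.10211987,  0.00653871,
       -0.09129114]), 'tau': array([-1.48158804e-03, -5.84162915e+01,  2.93754637e+01,  7.01547280e+00,
        1.02365695e-02, -5.48153241e-05]), 'tool_pos': array([ 0.21268033, -0.64016597,  0.22571978]), 'orientation': array([ 1.79915288e+02, -8.15518610e-03, -1.61626818e+02]), 'force': array([-0.16172284,  0.08418754,  0.18108135]), 'moment': array([ 0.00285161, -0.00571156, -0.0178812 ]), 'gripper_force': 0.0, 'opening': 0.08759189605874634}
```

View pics/top0.png

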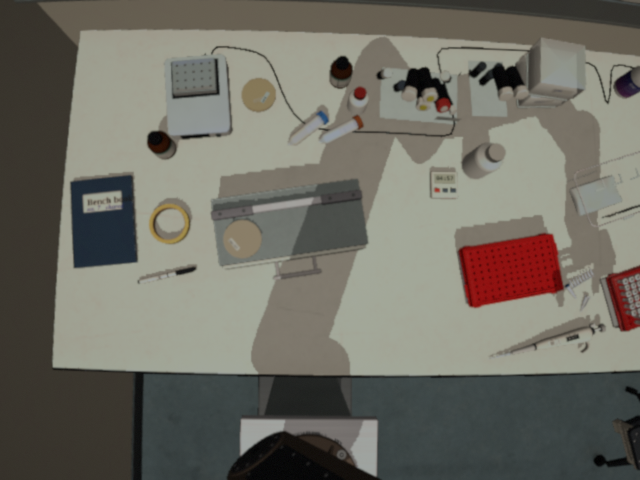

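View pics/scene0.png

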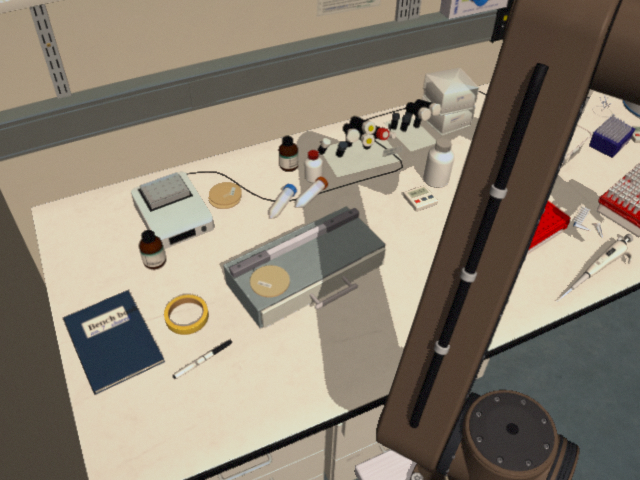

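The top view shows the box at about (212-367, 180-268), with the bar at (252-313, 198-212) and the handle near (298, 268). In the scene view the box is at (225-385, 210-320). I'll enlarge both.

```bash
python3 - <<'E'
from h import *
a=load("top0")["img"][172:282,205:375,::-1];b=load("scene0")["img"][203:325,220:390,::-1]
f=lambda i:cv2.convertScaleAbs(cv2.resize(i,None,fx=4.5,fy=4.5,interpolation=cv2.INTER_CUBIC),alpha=1.5)
cv2.imwrite("pics/c1.png",f(a));cv2.imwrite("pics/c2.png",f(b))
E
```

```text
(no output)
```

View pics/c1.png

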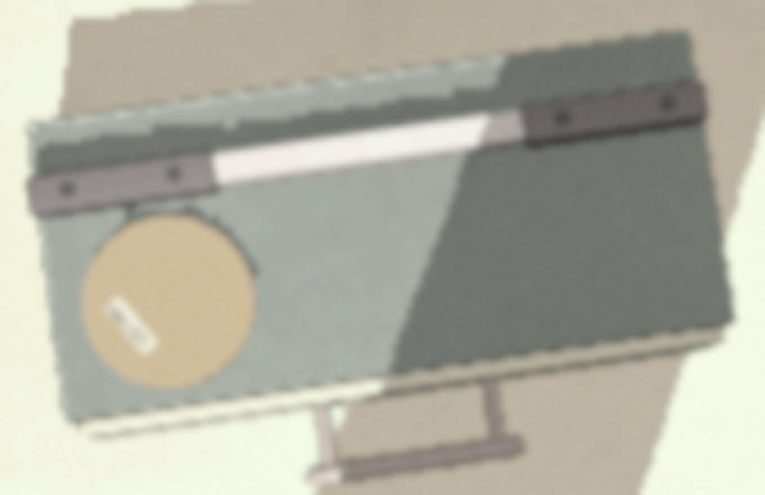

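View pics/c2.png

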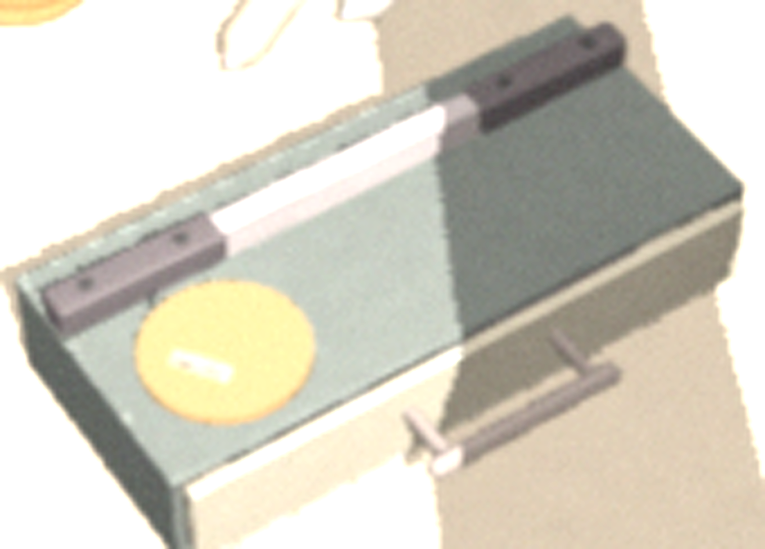

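The crops show the box's top corners, the bar between the end caps (top crop (216,170) to (524,125)), and the handle ends (top crop (312,472) and (522,445)). Next I'll turn these into world positions.

```bash
python3 - <<'E'
from h import *
def go(n,o,pts):
    s=load(n)
    r={k:onz(s,(u+.5)/4.5-.5+o[0],(v+.5)/4.5-.5+o[1],z) for k,(u,v,z) in pts.items()}
    for k,p in r.items(): print(n,k,np.round(p*1000,1))
    c=(r["BL"]+r["BR"]+r["FR"]+r["FL"])/4
    ex=(r["BL"]+r["BR"]-r["FR"]-r["FL"])/2; ey=(r["BL"]+r["FL"]-r["FR"]-r["BR"])/2
    yx=np.degrees(np.arctan2(ex[1],ex[0]));yy=np.degrees(np.arctan2(-ey[0],ey[1]))
    print("c",c*1000,"size",np.hypot(*ex[:2]),np.hypot(*ey[:2]),"yaw",yx,yy)
    t=np.radians(yy);print("rail mid pred",(c[:2]+.035*np.array([np.cos(t),np.sin(t)]))*1000)
    for a,b in(("bl","br"),("hl","hr")):
        if a in r:
            d=r[a]-r[b];print(a,(r[a]+r[b])*500,np.hypot(*d[:2]),np.degrees(np.arctan2(-d[0],d[1])))
go("top0",(205,172),dict(BL=(28,122,.07),BR=(690,32,.07),FR=(732,320,.07),FL=(70,425,.07),bl=(216,170,.088),br=(524,125,.088),hl=(312,472,.044),hr=(522,445,.044)))
go("scene0",(220,203),dict(BL=(18,285,.07),FL=(185,490,.07),FR=(742,188,.07),BR=(572,18,.07),bl=(217,225,.088),br=(470,104,.088),hl=(440,460,.044),hr=(610,374,.044)))
print(np.round(ctrl.get_obs()["tool_pos"],4))
E
```

```text
top0 BL [647.6 229.8  70. ]
top0 BR [700.8 -98.2  70. ]
top0 FR [ 556.5 -120.    70. ]
top0 FL [498.5 203.2  70. ]
top0 bl [622.6 134.   88. ]
top0 br [648.1 -14.9  88. ]
top0 hl [478.3  86.3  44. ]
top0 hr [493.7 -18.5  44. ]
c [600.85216137  53.70814773  70.        ] size 0.14871646238921937 0.3302948390694322 yaw 9.37852616841848 9.6882515714981
rail mid pred [635.35299127  59.59820178]
bl [635.36150518  59.54588608  88.        ] 0.15098115974431123 9.718604511487488
hl [485.98299066  33.9252623   44.        ] 0.10588279347536236 8.377719438474275
scene0 BL [640.7 230.3  70. ]
scene0 FL [493.2 201.5  70. ]
scene0 FR [ 552.9 -119.4   70. ]
scene0 BR [697.6 -96.9  70. ]
scene0 bl [622.  133.6  88. ]
scene0 br [646.  -12.6  88. ]
scene0 hl [478.9  80.8  44. ]
scene0 hr [492.1 -15.5  44. ]
c [596.09470095  53.88677469  70.        ] size 0.14833790067214273 0.329261899838776 yaw 9.942660332773379 10.213510183516943
rail mid pred [630.54008481  60.0928629 ]
bl [634.00984839  60.5032119   88.        ] 0.1482547212756638 9.338578207125233
hl [485.53439279  32.60887836  44.        ] 0.09718959132533149 7.8071840138321145
[ 0.2127 -0.6402  0.2257]
```

The rows are not in the units I measure in: shifts go in shares of 75 cm and turns go in shares of 180 degrees. I convert before sending: -61.5 cm is -0.82, 49.1 cm is 0.6547, -81.3 degrees is -0.4517.

Call:
{"fn": "send_rows", "kwargs": {"plan": [[[-0.82, 0.6547, 0.0333, 0, 0, -0.4517], [-0.82, 0.6547, 0.0333, 0, 0, -0.4517], [-0.82, 0.6547, 0.0333, 0, 0, -0.4517], [-0.82, 0.6547, 0.0333, 0, 0, -0.4517], [-0.82, 0.6547, 0.0333, 0, 0, -0.4517], [-0.82, 0.6547, 0.0333, 0, 0, -0.4517], [-0.82, 0.6547, 0.0333, 0, 0, -0.4517], [-0.82, 0.6547, 0.0333, 0, 0, -0.4517]]], "fingers": 0}}

```text
clock: 0.77
tool_pos: [0.3948, -0.3593, 0.2158]
orientation: [180.0, 0.0, -104.0]
force: [1.4, -0.6, -0.4]
opening: 0.0398
gripper_force: 0.0
```

```bash
cat >> h.py <<'E'
from scipy.spatial.transform import Rotation as Ro
def rem(p,yaw):
    o=ctrl.get_obs();R=Ro.from_euler("xyz",o["orientation"],degrees=True);T=Ro.from_euler("xyz",[180,0,yaw],degrees=True)
    print("t",o["clock"],"pos",np.round(o["tool_pos"],4),"rpy",np.round(o["orientation"],2),"F",np.round(o["force"],2),"open",round(o["opening"],4),"j",np.round(o["joint_pos"],1))
    print("shift cm",np.round(R.inv().apply(np.array(p)-o["tool_pos"])*100,2),"rot",np.round((R.inv()*T).as_rotvec(degrees=True),2))
E
python3 -c "
from h import *
rem([.6416,.0186,.13],-80.3)"
```

```text
t 0.7667 pos [ 0.3948 -0.3593  0.2158] rpy [ 1.7999e+02  1.0000e-02 -1.0398e+02] F [ 1.4  -0.59 -0.4 ] open 0.0398 j [-21.2   7.7 -18.   -0.  -64.3   7.3]
shift cm [-42.63 -14.82   8.59] rot [ 0.000e+00  1.000e-02 -2.368e+01]
```

In the tool's units: -42.6 cm is -0.568, -14.8 cm is -0.1973, -23.7 degrees is -0.1317.

Call:
{"fn": "send_rows", "kwargs": {"plan": [[[-0.568, -0.1973, 0.0667, 0, 0, -0.1317], [-0.568, -0.1973, 0.0667, 0, 0, -0.1317], [-0.568, -0.1973, 0.0667, 0, 0, -0.1317], [-0.568, -0.1973, 0.0667, 0, 0, -0.1317], [-0.568, -0.1973, 0.0667, 0, 0, -0.1317], [-0.568, -0.1973, 0.0667, 0, 0, -0.1317], [-0.568, -0.1973, 0.0667, 0, 0, -0.1317], [-0.568, -0.1973, 0.0667, 0, 0, -0.1317]]]}}

```text
clock: 1.43
tool_pos: [0.5777, -0.0828, 0.1789]
orientation: [180.0, 0.0, -80.6]
force: [0.5, -0.8, -0.6]
opening: 0.0004
gripper_force: 0.0
```

```bash
python3 -c "
from h import *
rem([.6416,.0186,.12],-80.3)"
```

```text
t 1.4333 pos [ 0.5777 -0.0828  0.1789] rpy [179.99   0.   -80.61] F [ 0.48 -0.84 -0.62] open 0.0004 j [ 11.   14.1 -15.   -0.  -60.9  -1.6]
shift cm [-8.96 -7.96  5.89] rot [ 0.01  0.   -0.31]
```

In the tool's units: -9 cm is -0.12, -8 cm is -0.1067.

Call:
{"fn": "send_rows", "kwargs": {"plan": [[[-0.12, -0.1067, 0.06, 0, 0, 0], [-0.12, -0.1067, 0.06, 0, 0, 0], [-0.12, -0.1067, 0.06, 0, 0, 0], [-0.12, -0.1067, 0.06, 0, 0, 0], [-0.12, -0.1067, 0.06, 0, 0, 0], [-0.12, -0.1067, 0.06, 0, 0, 0]]]}}

```text
clock: 1.93
tool_pos: [0.6409, 0.0171, 0.1335]
orientation: [179.9, -0.0, -80.6]
force: [-0.7, 0.3, -0.8]
opening: 0.0004
gripper_force: 0.0
```

```bash
python3 -c "
from h import *
rem([.6416,.0186,.092],-80.3)"
```

```text
t 1.9333 pos [0.6409 0.0171 0.1335] rpy [ 1.799e+02 -1.000e-02 -8.058e+01] F [-0.74  0.31 -0.75] open 0.0004 j [ 18.9  21.5 -10.7  -0.  -57.9  -9.5]
shift cm [-0.14 -0.1   4.15] rot [ 0.1  -0.01 -0.28]
```

In the tool's units: 3.7 cm is 0.0493, 2 cm is 0.0267.

Call:
{"fn": "send_rows", "kwargs": {"plan": [[[0, -0.0013, 0.0267, 0, 0, 0], [0, -0.0013, 0.0493, 0, 0, 0], [0, -0.0013, 0.0493, 0, 0, 0], [0, -0.0013, 0.0493, 0, 0, 0]]]}}

```text
clock: 2.27
tool_pos: [0.6416, 0.0158, 0.0976]
orientation: [179.9, -0.0, -80.7]
force: [0.5, -0.6, 0.9]
opening: 0.0003
gripper_force: 0.0
```

```bash
python3 -c "
from h import *
rem([.6416,.0186,.088],-80.3)
s=snap('scene','s1')
cv2.imwrite('pics/s1c.png',cv2.resize(s['img'][180:330,220:400,::-1],None,fx=4,fy=4,interpolation=cv2.INTER_CUBIC))"
```

```text
t 2.2667 pos [0.6416 0.0158 0.0976] rpy [ 1.7994e+02 -2.0000e-02 -8.0700e+01] F [ 0.53 -0.57  0.88] open 0.0003 j [ 18.8  23.5 -12.9   0.  -53.7  -9.5]
shift cm [-0.28 -0.05  0.96] rot [ 0.06 -0.02 -0.4 ]
```

View pics/s1c.png

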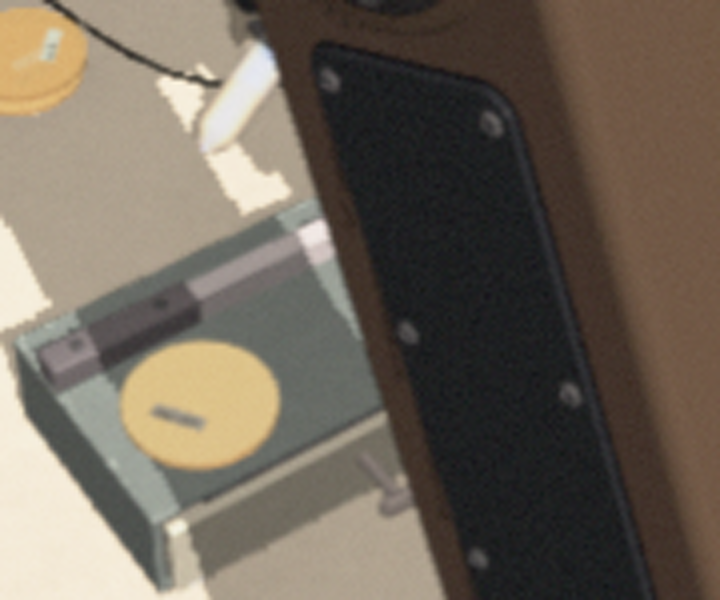

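The arm hides the fingers in this view; only the dish and the left of the rail at crop (40-330, 220-390) are visible. I'll go down by touch.

In the tool's units: 0.8 cm is 0.0107, 0.7 cm is 0.0093.

Call:
{"fn": "send_rows", "kwargs": {"plan": [[[0, 0, 0.0053, 0, 0, 0], [0, 0, 0.0093, 0, 0, 0], [0, 0, 0.0107, 0, 0, 0], [0, 0, 0.0107, 0, 0, 0]]]}}

```text
clock: 2.65
tool_pos: [0.6423, 0.0171, 0.0893]
orientation: [-180.0, 0.0, -80.6]
force: [0.2, -0.2, -0.9]
opening: 0.0002
gripper_force: 0.0
```

In the tool's units: 0.1 cm is 0.0013, 0.05 cm is 0.0007.

Call:
{"fn": "send_rows", "kwargs": {"plan": [[[0, 0, 0.0007, 0, 0, 0], [0, 0, 0.0013, 0, 0, 0], [0, 0, 0.0013, 0, 0, 0], [0, 0, 0.0013, 0, 0, 0]]]}}

```text
clock: 2.98
tool_pos: [0.6425, 0.0172, 0.0884]
orientation: [-180.0, -0.0, -80.6]
force: [0.1, 0.9, 1.9]
opening: 0.0005
gripper_force: 0.4
```

In the tool's units: 0.05 cm is 0.0007.

Call:
{"fn": "send_rows", "kwargs": {"plan": [[[0, 0, 0.0007, 0, 0, 0], [0, 0, 0.0007, 0, 0, 0], [0, 0, 0.0007, 0, 0, 0]]]}}

```text
clock: 3.23
tool_pos: [0.6425, 0.0172, 0.0883]
orientation: [-180.0, -0.0, -80.6]
force: [-2.2, 1.1, 5.3]
opening: 0.0005
gripper_force: 2.7
```

In the tool's units: 0.05 cm is 0.0007.

Call:
{"fn": "send_rows", "kwargs": {"plan": [[[0, 0, 0.0007, 0, 0, 0], [0, 0, 0.0007, 0, 0, 0], [0, 0, 0.0007, 0, 0, 0]]]}}

```text
clock: 3.48
tool_pos: [0.6426, 0.0172, 0.0883]
orientation: [-180.0, -0.0, -80.6]
force: [-4.0, 0.4, 8.4]
opening: 0.0006
gripper_force: 4.3
```

In the tool's units: -0.9 cm is -0.012, -0.75 cm is -0.01.

Call:
{"fn": "send_rows", "kwargs": {"plan": [[[-0.002, 0, 0, 0, 0, 0], [-0.004, 0, 0, 0, 0, 0], [-0.006, 0, 0, 0, 0, 0], [-0.008, 0, 0, 0, 0, 0], [-0.01, 0, 0, 0, 0, 0], [-0.012, 0, 0, 0, 0, 0], [-0.012, 0, 0, 0, 0, 0]]]}}

```text
clock: 4.07
tool_pos: [0.6419, 0.0255, 0.0883]
orientation: [-179.9, -0.1, -80.6]
force: [-0.2, -3.0, 6.6]
opening: 0.0005
gripper_force: 3.0
```

In the tool's units: -0.9 cm is -0.012, -0.75 cm is -0.01.

Call:
{"fn": "send_rows", "kwargs": {"plan": [[[-0.002, 0, 0, 0, 0, 0], [-0.004, 0, 0, 0, 0, 0], [-0.006, 0, 0, 0, 0, 0], [-0.008, 0, 0, 0, 0, 0], [-0.01, 0, 0, 0, 0, 0], [-0.012, 0, 0, 0, 0, 0], [-0.012, 0, 0, 0, 0, 0]]]}}

```text
clock: 4.65
tool_pos: [0.6405, 0.0344, 0.0883]
orientation: [-179.9, -0.1, -80.6]
force: [0.2, -2.8, 6.4]
opening: 0.0004
gripper_force: 2.9
```

In the tool's units: -0.9 cm is -0.012, -0.75 cm is -0.01.

Call:
{"fn": "send_rows", "kwargs": {"plan": [[[-0.002, 0, 0.0003, 0, 0, 0], [-0.004, 0, 0.0003, 0, 0, 0], [-0.006, 0, 0.0003, 0, 0, 0], [-0.008, 0, 0.0003, 0, 0, 0], [-0.01, 0, 0.0003, 0, 0, 0], [-0.012, 0, 0.0003, 0, 0, 0], [-0.012, 0, 0.0003, 0, 0, 0]]]}}

```text
clock: 5.23
tool_pos: [0.6391, 0.0432, 0.0883]
orientation: [-179.9, -0.1, -80.6]
force: [0.7, -3.3, 7.4]
opening: 0.0005
gripper_force: 3.4
```

In the tool's units: -0.9 cm is -0.012, -0.75 cm is -0.01.

Call:
{"fn": "send_rows", "kwargs": {"plan": [[[-0.002, 0, 0.0003, 0, 0, 0], [-0.004, 0, 0.0003, 0, 0, 0], [-0.006, 0, 0.0003, 0, 0, 0], [-0.008, 0, 0.0003, 0, 0, 0], [-0.01, 0, 0.0003, 0, 0, 0], [-0.012, 0, 0.0003, 0, 0, 0], [-0.012, 0, 0.0003, 0, 0, 0]]]}}

```text
clock: 5.82
tool_pos: [0.6378, 0.052, 0.0883]
orientation: [-179.9, -0.1, -80.6]
force: [1.0, -4.0, 7.6]
opening: 0.0008
gripper_force: 3.8
```

In the tool's units: -0.9 cm is -0.012, -0.75 cm is -0.01.

Call:
{"fn": "send_rows", "kwargs": {"plan": [[[-0.002, 0, 0, 0, 0, 0], [-0.004, 0, 0, 0, 0, 0], [-0.006, 0, 0, 0, 0, 0], [-0.008, 0, 0, 0, 0, 0], [-0.01, 0, 0, 0, 0, 0], [-0.012, 0, 0, 0, 0, 0], [-0.012, 0, 0, 0, 0, 0]]]}}

```text
clock: 6.4
tool_pos: [0.6363, 0.0609, 0.0883]
orientation: [-179.9, -0.1, -80.6]
force: [0.5, -3.8, 7.4]
opening: 0.0005
gripper_force: 3.7
```

Call:
{"fn": "send_rows", "kwargs": {"plan": [[[-0.002, 0, 0, 0, 0, 0], [-0.004, 0, 0, 0, 0, 0], [-0.006, 0, 0, 0, 0, 0], [-0.008, 0, 0, 0, 0, 0], [-0.01, 0, 0, 0, 0, 0], [-0.012, 0, 0, 0, 0, 0], [-0.012, 0, 0, 0, 0, 0]]]}}

```text
clock: 6.98
tool_pos: [0.6346, 0.07, 0.088]
orientation: [-179.9, -0.1, -80.6]
force: [0.5, -2.2, 5.7]
opening: 0.0003
gripper_force: 2.9
```

In the tool's units: -0.5 cm is -0.0067, -0.4 cm is -0.0053.

Call:
{"fn": "send_rows", "kwargs": {"plan": [[[-0.0013, 0, 0, 0, 0, 0], [-0.0027, 0, 0, 0, 0, 0], [-0.004, 0, 0, 0, 0, 0], [-0.0053, 0, 0, 0, 0, 0], [-0.0067, 0, 0, 0, 0, 0], [-0.0067, 0, 0, 0, 0, 0]]]}}

```text
clock: 7.48
tool_pos: [0.6325, 0.0756, 0.0866]
orientation: [180.0, 0.0, -80.6]
force: [0.1, -0.9, 0.5]
opening: 0.0003
gripper_force: 0.6
```

Dropped in. I'll move a little towards its middle and press.

In the tool's units: 0.45 cm is 0.006, 0.4 cm is 0.0053.

Call:
{"fn": "send_rows", "kwargs": {"plan": [[[-0.002, 0, 0, 0, 0, 0], [-0.004, 0, 0, 0, 0, 0], [-0.004, 0, 0.0013, 0, 0, 0], [-0.004, 0, 0.0027, 0, 0, 0], [-0.004, 0, 0.004, 0, 0, 0], [-0.004, 0, 0.0053, 0, 0, 0], [-0.004, 0, 0.006, 0, 0, 0], [-0.004, 0, 0.006, 0, 0, 0]]]}}

```text
clock: 8.15
tool_pos: [0.6323, 0.0785, 0.0823]
orientation: [-180.0, 0.0, -80.6]
force: [0.0, 1.6, 1.9]
opening: 0.0009
gripper_force: 1.1
```

In the tool's units: 0.25 cm is 0.0033, 0.2 cm is 0.0027.

Call:
{"fn": "send_rows", "kwargs": {"plan": [[[0, 0, 0.0007, 0, 0, 0], [0, 0, 0.0013, 0, 0, 0], [0, 0, 0.002, 0, 0, 0], [0, 0, 0.0027, 0, 0, 0], [0, 0, 0.0033, 0, 0, 0], [0, 0, 0.0033, 0, 0, 0]]]}}

```text
clock: 8.65
tool_pos: [0.6324, 0.0784, 0.0806]
orientation: [-180.0, 0.0, -80.6]
force: [-2.6, 1.5, 7.5]
opening: 0.0002
gripper_force: 3.6
```

In the tool's units: 0.5 cm is 0.0067, 0.4 cm is 0.0053.

Call:
{"fn": "send_rows", "kwargs": {"plan": [[[0, 0, 0.0013, 0, 0, 0], [0, 0, 0.0027, 0, 0, 0], [0, 0, 0.004, 0, 0, 0], [0, 0, 0.0053, 0, 0, 0], [0, 0, 0.0067, 0, 0, 0], [0, 0, 0.0067, 0, 0, 0], [0, 0, 0.0067, 0, 0, 0]]]}}

```text
clock: 9.23
tool_pos: [0.6324, 0.0784, 0.0756]
orientation: [-180.0, 0.0, -80.6]
force: [-2.3, 1.6, 6.7]
opening: 0.0005
gripper_force: 3.5
```

In the tool's units: 0.2 cm is 0.0027, 0.16 cm is 0.0021.

Call:
{"fn": "send_rows", "kwargs": {"plan": [[[0, 0, 0.0011, 0, 0, 0], [0, 0, 0.0021, 0, 0, 0], [0, 0, 0.0027, 0, 0, 0], [0, 0, 0.0027, 0, 0, 0]]]}}

```text
clock: 9.57
tool_pos: [0.6325, 0.0784, 0.0749]
orientation: [-179.9, -0.0, -80.6]
force: [-7.5, 2.8, 16.5]
opening: 0.0005
gripper_force: 8.1
```

The catch bottomed at z=0.0749, 13 mm down. I'll lift and go over the handle.

In the tool's units: 15.4 cm is 0.2053, -8 cm is -0.1067.

Call:
{"fn": "send_rows", "kwargs": {"plan": [[[0, 0, -0.02, 0, 0, 0], [0, 0, -0.0533, 0, 0, 0], [0, 0, -0.1067, 0, 0, 0], [0.0267, 0.2053, -0.1067, 0, 0, 0], [0.0267, 0.2053, -0.1067, 0, 0, 0], [0.0267, 0.2053, -0.1067, 0, 0, 0], [0.0267, 0.2053, -0.1067, 0, 0, 0], [0.0267, 0.2053, -0.1067, 0, 0, 0]]]}}

```text
clock: 10.23
tool_pos: [0.4778, 0.0313, 0.1526]
orientation: [179.9, 0.0, -80.7]
force: [-0.6, -0.0, -0.8]
opening: 0.0003
gripper_force: 0.0
```

Call:
{"fn": "send_rows", "kwargs": {"plan": [[[0, 0, 0, 0, 0, 0], [0, 0, 0, 0, 0, 0], [0, 0, 0, 0, 0, 0]]], "fingers": 0.28}}

```text
clock: 10.48
tool_pos: [0.4845, 0.0337, 0.1529]
orientation: [-180.0, -0.0, -80.6]
force: [0.4, 0.3, -0.3]
opening: 0.0149
gripper_force: 0.0
```

```bash
python3 -c "
from h import *
rem([.4833,.0329,.03],-80.3)
s=snap('scene','s2');t=snap('top','t2')
f=lambda i:cv2.resize(i[:,:,::-1],None,fx=4,fy=4,interpolation=cv2.INTER_CUBIC)
cv2.imwrite('pics/c3.png',np.vstack([f(s['img'][235:305,215:395]),f(t['img'][215:290,205:385])]))"
```

```text
t 10.4833 pos [0.4845 0.0337 0.1529] rpy [-1.7998e+02 -1.0000e-02 -8.0620e+01] F [ 0.41  0.26 -0.29] open 0.0149 j [ 27.3   6.3 -28.7   0.  -55.  -17.9]
shift cm [ 0.06  0.14 12.29] rot [-0.02 -0.01 -0.32]
```

View pics/c3.png

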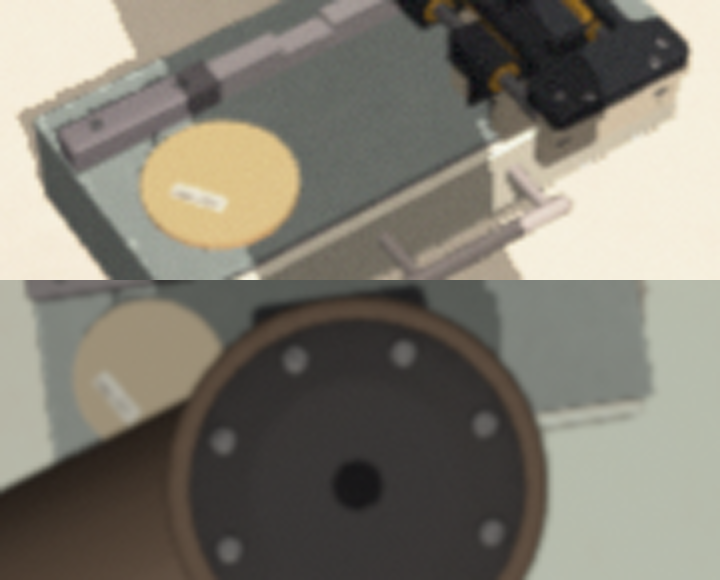

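The scene half shows the handle unchanged, with its right end at image (357, 286), and the gripper over the box front. Now down with the fingers either side of the handle.

In the tool's units: 8.5 cm is 0.1133, 6 cm is 0.08, -0.3 degrees is -0.0017.

Call:
{"fn": "send_rows", "kwargs": {"plan": [[[0.0007, 0.0013, 0.04, 0, 0, -0.0017], [0.0007, 0.0013, 0.08, 0, 0, -0.0017], [0.0007, 0.0013, 0.1133, 0, 0, -0.0017], [0.0007, 0.0013, 0.1133, 0, 0, -0.0017], [0.0007, 0.0013, 0.1133, 0, 0, -0.0017]]]}}

```text
clock: 11.0
tool_pos: [0.4823, 0.0324, 0.0669]
orientation: [179.8, -0.1, -80.3]
force: [0.4, -0.4, 0.5]
opening: 0.0248
gripper_force: 0.0
```

```bash
python3 -c "
from h import *
rem([.4833,.0329,.03],-80.3)
s=snap('scene','s3')
f=lambda i:cv2.resize(i[:,:,::-1],None,fx=5,fy=5,interpolation=cv2.INTER_CUBIC)
cv2.imwrite('pics/c4.png',f(s['img'][220:320,270:400]))"
```

```text
t 11.0 pos [0.4823 0.0324 0.0669] rpy [ 1.7978e+02 -8.0000e-02 -8.0320e+01] F [ 0.43 -0.39  0.53] open 0.0248 j [ 27.2  12.6 -34.8   0.  -42.9 -17.6]
shift cm [-0.03 -0.12  3.68] rot [ 0.22 -0.08 -0.02]
```

View pics/c4.png

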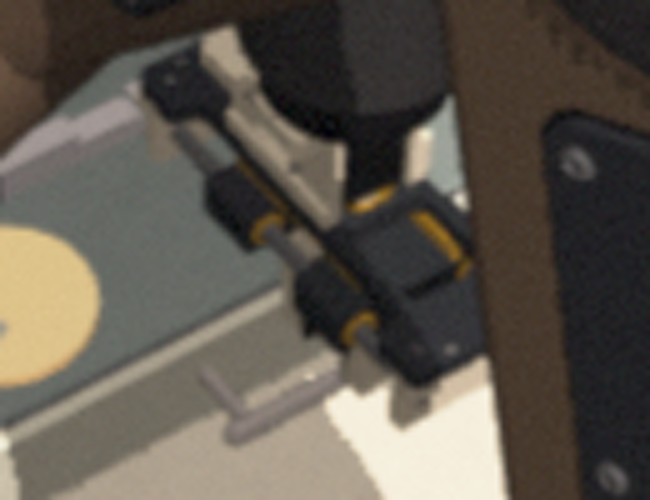

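The crop shows the fingertips at about (365,385) and (410,415), straddling the handle line, and the dish well clear. I'll descend slowly.

In the tool's units: 2.1 cm is 0.028, 1.7 cm is 0.0227.

Call:
{"fn": "send_rows", "kwargs": {"plan": [[[0, 0, 0.008, 0, 0, 0], [0, 0, 0.016, 0, 0, 0], [0, 0, 0.0227, 0, 0, 0], [0, 0, 0.028, 0, 0, 0], [0, 0, 0.028, 0, 0, 0]]]}}

```text
clock: 11.47
tool_pos: [0.4823, 0.0327, 0.0463]
orientation: [180.0, -0.0, -80.3]
force: [-0.5, 0.3, 0.4]
opening: 0.0247
gripper_force: 0.0
```

In the tool's units: 1.6 cm is 0.0213, 1.5 cm is 0.02.

Call:
{"fn": "send_rows", "kwargs": {"plan": [[[0, 0, 0.0067, 0, 0, 0], [0, 0, 0.0133, 0, 0, 0], [0, 0, 0.02, 0, 0, 0], [0, 0, 0.0213, 0, 0, 0], [0, 0, 0.0213, 0, 0, 0]]]}}

```text
clock: 11.88
tool_pos: [0.4823, 0.0326, 0.0303]
orientation: [179.9, -0.0, -80.3]
force: [0.5, 0.3, 0.2]
opening: 0.0244
gripper_force: 0.0
```

Call:
{"fn": "send_rows", "kwargs": {"plan": [[[0, 0, 0, 0, 0, 0], [0, 0, 0, 0, 0, 0], [0, 0, 0, 0, 0, 0], [0, 0, 0, 0, 0, 0], [0, 0, 0, 0, 0, 0]]], "fingers": 0}}

```text
clock: 12.3
tool_pos: [0.4832, 0.033, 0.0311]
orientation: [-179.9, 0.0, -80.3]
force: [1.7, -0.5, 0.1]
opening: 0.0099
gripper_force: 30.0
```

In the tool's units: 4.4 cm is 0.0587, 1.7 cm is 0.0227.

Call:
{"fn": "send_rows", "kwargs": {"plan": [[[0, 0.0053, 0, 0, 0, 0], [0, 0.0133, 0, 0, 0, 0], [0, 0.0227, 0, 0, 0, 0], [0, 0.032, 0, 0, 0, 0], [0, 0.0413, 0, 0, 0, 0], [0, 0.0507, 0, 0, 0, 0], [0, 0.0587, 0, 0, 0, 0], [0, 0.0587, 0, 0, 0, 0]]]}}

```text
clock: 12.97
tool_pos: [0.4377, 0.0252, 0.031]
orientation: [180.0, 0.0, -80.3]
force: [-2.0, 3.7, 5.1]
opening: 0.0097
gripper_force: 30.0
```

In the tool's units: 0.75 cm is 0.01, 0.6 cm is 0.008.

Call:
{"fn": "send_rows", "kwargs": {"plan": [[[0, 0.002, 0, 0, 0, 0], [0, 0.004, 0, 0, 0, 0], [0, 0.006, 0, 0, 0, 0], [0, 0.008, 0, 0, 0, 0], [0, 0.01, 0, 0, 0, 0], [0, 0.01, 0, 0, 0, 0]]]}}

```text
clock: 13.47
tool_pos: [0.4352, 0.0251, 0.0312]
orientation: [-179.7, 0.0, -80.3]
force: [15.1, -4.0, -11.3]
opening: 0.0098
gripper_force: 30.0
```

The drawer is at its stop. I'll ease off, open the fingers and rise.

In the tool's units: -0.35 cm is -0.0047, -0.2 cm is -0.0027.

Call:
{"fn": "send_rows", "kwargs": {"plan": [[[0, -0.0027, 0, 0, 0, 0], [0, -0.0047, 0, 0, 0, 0], [0, -0.0047, 0, 0, 0, 0]]]}}

```text
clock: 13.72
tool_pos: [0.4356, 0.0249, 0.031]
orientation: [180.0, 0.0, -80.3]
force: [0.3, 1.7, 5.7]
opening: 0.01
gripper_force: 30.0
```

Call:
{"fn": "send_rows", "kwargs": {"plan": [[[0, 0, 0, 0, 0, 0], [0, 0, 0, 0, 0, 0], [0, 0, 0, 0, 0, 0], [0, 0, 0, 0, 0, 0]]], "fingers": 0.25}}

```text
clock: 14.05
tool_pos: [0.4345, 0.0243, 0.0304]
orientation: [179.9, -0.0, -80.3]
force: [0.1, -0.2, -0.8]
opening: 0.0216
gripper_force: 0.0
```

In the tool's units: -17 cm is -0.2267, -15 cm is -0.2.

Call:
{"fn": "send_rows", "kwargs": {"plan": [[[0, 0, -0.0133, 0, 0, 0], [0, 0, -0.0333, 0, 0, 0], [0, 0, -0.0667, 0, 0, 0], [0, 0, -0.1067, 0, 0, 0], [0, 0, -0.16, 0, 0, 0], [0, 0, -0.2, 0, 0, 0], [0, 0, -0.2267, 0, 0, 0], [0, 0, -0.2267, 0, 0, 0]]]}}

```text
clock: 14.72
tool_pos: [0.4373, 0.0253, 0.2052]
orientation: [-179.6, 0.1, -80.3]
force: [1.8, 0.7, 0.6]
opening: 0.0222
gripper_force: 0.0
```

In the tool's units: 35 cm is 0.4667.

Call:
{"fn": "send_rows", "kwargs": {"plan": [[[0.4667, 0, 0, 0, 0, 0], [0.4667, 0, 0, 0, 0, 0], [0.4667, 0, 0, 0, 0, 0], [0.4667, 0, 0, 0, 0, 0], [0.4667, 0, 0, 0, 0, 0], [0.4667, 0, 0, 0, 0, 0], [0.4667, 0, 0, 0, 0, 0], [0.4667, 0, 0, 0, 0, 0]]]}}

```text
clock: 15.38
tool_pos: [0.4906, -0.3059, 0.1998]
orientation: [179.9, 0.1, -80.3]
force: [1.6, 0.5, 0.1]
opening: 0.022
gripper_force: 0.0
```

In the tool's units: 6 cm is 0.08.

Call:
{"fn": "send_rows", "kwargs": {"plan": [[[0.08, 0, 0, 0, 0, 0], [0.08, 0, 0, 0, 0, 0], [0.08, 0, 0, 0, 0, 0], [0.08, 0, 0, 0, 0, 0]]]}}

```text
clock: 15.72
tool_pos: [0.5004, -0.3638, 0.1989]
orientation: [179.9, 0.1, -80.5]
force: [0.2, 0.6, -0.1]
opening: 0.0221
gripper_force: 0.0
```

```bash
python3 -c "
from h import *
s=snap('scene','s4');t=snap('top','t4')
f=lambda i:cv2.resize(i[:,:,::-1],None,fx=3,fy=3,interpolation=cv2.INTER_CUBIC)
cv2.imwrite('pics/c5.png',f(t['img'][120:310,140:400]))"
```

```text
(no output)
```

View pics/c5.png

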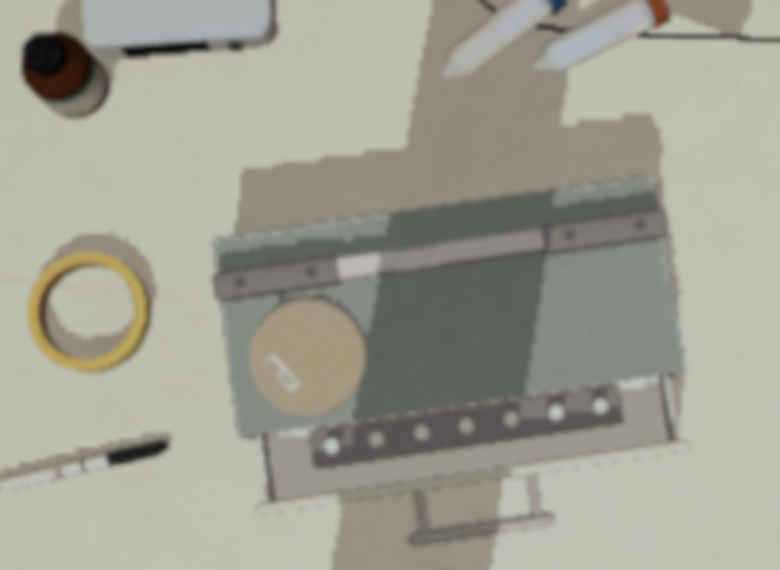

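The drawer is open showing its vials, with handle ends at crop (412,538) and (552,518). The dish, tape and marker look undisturbed. A quick check of the travel before handing in.

```bash
python3 -c "
from h import *
t=load('t4');p=onz(t,482/3+140,528/3+120,.044);q=np.array([.4860,.0339,.044]);print(p,(p-q)[:2],np.hypot(*(p-q)[:2]))
a=load('top0')['img'].astype(int);b=t['img'].astype(int)
def c(s):
    h=cv2.cvtColor(s['img'],cv2.COLOR_RGB2HSV)[200:265,215:265];m=(h[...,1]>70);y,x=np.nonzero(m);return x.mean(),y.mean(),m.sum()
print(c(load('top0')),c(t))
print(ctrl.get_obs()['qvel'].round(2), ctrl.close_job())"
```

```text
[0.43575649 0.02538866 0.044     ] [-0.05024351 -0.00851134] 0.05095932694304164
(np.float64(nan), np.float64(nan), np.int64(0)) (np.float64(nan), np.float64(nan), np.int64(0))
the job is handed in; nothing more can be done
[ 0.94 -1.06 -0.11  0.1  -0.04  0.08] None<string>:6: RuntimeWarning: Mean of empty slice.
  ret = ret.dtype.type(ret / rcount)
```

The catch was released with about 18 N at most on the rail, and the drawer was pulled to its stop (about 50 mm) and let go; the dish, tape and marker look unmoved by eye (my numeric check of the dish found no pixels, and the timer wasn't re-checked), and the job was handed in at about 16 s.

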